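Stack core plates under the weight and start the bonding cycle

ROBOT

A 7-joint arm with a two-finger parallel gripper is mounted at the origin on a cart in front of the work surface, level with it; the furniture and walls round the work are solid. World frame = base frame: x ahead of the robot, y to its left, z up, the work surface at z = 0. Lengths are in m, angles in rad, forces in N, time in s.
With the tool pointing down it reaches from about 0.425 to 0.925 m from the base axis. Payload 6.8 kg.
Tool frame: the origin (TCP) lies on the front face of the gripper's body, between the roots of the fingers; the fingertips stand 73 mm ahead of it and the grasp point (between the pads) lies 54 mm ahead of it (env.nose_length is the distance from the TCP to the fingertips, in m); z points along the fingers, y is the line along which they close (so a half turn about z gives the same grasp; the last joint's range is limited). The gripper opens to 85 mm and grips with 20 to 120 N. Pads are 22 mm wide; open, the fingers measure 114 mm over their backs; the gripper's body (76 mm by 85 mm) begins 54 mm behind the grasp point. The pads swing forward as they close: fully open they stand 13 mm farther back than shut.
Start: joints at [1.1, 0.477, 0.022, 1.555, -0.011, 1.109, -0.083], TCP at [0.24, -0.631, 0.304] pointing down, gripper open.
Joint ranges: [-2.96, 2.96], [-0.34, 2.1], [-1.41, 1.46], [0.24, 2.44], [-1.37, 4.51], [0.17, 1.92], [-2.96, 2.96]. Speed limits (rad/s): [2.39, 2.39, 3.14, 3.14, 3.14, 3.14, 3.14].

INTERFACE

Orientations are given as a unit quaternion [w, x, y, z].
In Python, from cell import env, kin, camera, calibration, job gives the robot as it stands. The module is installed in compiled form; this text tells all that it offers. Calls block until the motion is done:
- env.reach(position, orientation): joint-space move of the TCP to a pose.
- env.movel(position, velocity=0.15, rot=None, stop_force=None): straight line of the TCP; rot=None keeps the orientation; velocity is the mean speed in m/s. With stop_force (N) it stops when the force on the tool has changed by that much, and returns True; else False.
- env.goto_joints(angles): joint-space move.
- env.grip(opening, f_grip=None): finger opening in m; f_grip is the grip in N (None keeps the last); returns when the fingers have stopped.
- env.dwell(seconds).
- kin.inverse_kinematics(position, orientation): joint angles nearest the present ones, or None.
- env.get_state(): the state.
- camera(name): name is "scene" or "top"; returns (picture, depth): 480x640x3 uint8, blue, green, red; 480x640 float32, m along the optical axis (not along the pixel's ray), 0 where there is no reading.
- calibration(name): a dict with "fx", "fy", "cx", "cy" (pixels), "rvec" (rotation vector, rad) and "tvec" (3), from world to camera coordinates, as OpenCV has them. Camera axes: x right, y down, z forward; pixel columns grow to the right and rows downward; lengths in m; the calibration is good to about 2 mm. A picture is of the moment at which its call begins. calibration takes no time and is no camera call.
A pose or a line that the arm cannot do raises env.PlanningError and nothing moves.
- job.job_done(): hands the job in; it is judged then, once.
The state is a dict: "time": time; "qpos": joint angles; "joint_velocities": joint speeds; "joint_torque": joint torques, N m; "tcp_pos": TCP position; "orientation": TCP orientation; "force": force on the tool from outside, world axes, zero at the start; "torque": the same for the moment, N m; "opening": finger opening in m; "gripper_force": force on a finger pad.
Only numpy, scipy, OpenCV 4.12 (cv2) and the standard library are available. Lean on these libraries where they do the work, as an engineer would, in place of code of your own. Each camera call takes 0.05 s, during which the arm holds its last target. There are 200 camera calls.

TASK

Finish the choke core in the bonding nest: lower every loose core plate, one after another, gently onto the started pile, lying flat, lined up with it and centred on it, without dropping or ramming it, then set the steel weight squared up on top in the same way. After that take the key out of its rest, push it fully home into the key switch of the control box and turn it clockwise to its stop, which is on; then press the three buttons down one at a time, starting with the one nearest the key switch and ending with the farthest. Do not press a button before the key is on; leave the key in the switch, turned on, and the stack in order.

Things in the scene. Friction and masses are not known exactly. Their poses are not given: they have to be found in the camera images.
- nest: fixed grey steel frame 108 x 92 x 25 mm; origin at the centre of its underside on the table, x along its long side. The started pile, a steel block 64 (x) by 44 mm like the plates, stands through its middle, centred on the origin, same direction; its top is somewhere 35 to 70 mm above the table, not given. A screen hangs 0.13 m or more to its right (-y), from 0.42 m up
- plate_1: loose core plate (one of up to four alike), riveted steel sheets, 64 x 44 x 14 mm, 0.22 kg give or take a third, lying flat; origin at its very centre (7 mm above its underside), x along its long (64 mm) side, z across its 14 mm; either way round and either face up is the same; grasp it across the 44 mm width
- plate_2: loose core plate (one of up to four alike), riveted steel sheets, 64 x 44 x 14 mm, 0.22 kg give or take a third, lying flat; origin at its very centre (7 mm above its underside), x along its long (64 mm) side, z across its 14 mm; either way round and either face up is the same; grasp it across the 44 mm width
- plate_3: loose core plate (one of up to four alike), riveted steel sheets, 64 x 44 x 14 mm, 0.22 kg give or take a third, lying flat; origin at its very centre (7 mm above its underside), x along its long (64 mm) side, z across its 14 mm; either way round and either face up is the same; grasp it across the 44 mm width
- plate_4: loose core plate (one of up to four alike), riveted steel sheets, 64 x 44 x 14 mm, 0.22 kg give or take a third, lying flat; origin at its very centre (7 mm above its underside), x along its long (64 mm) side, z across its 14 mm; either way round and either face up is the same; grasp it across the 44 mm width
- weight: loose dark steel weight, 0.5 kg give or take a fifth: a block 56 x 38 x 22 mm with a grip bar 38 mm long (along x), 14 mm thick (along y) standing on it up to 53 mm; origin at the centre of its underside, z up; on the pile it lies with its long side along the pile's, either way round
- key: loose key standing upright in its rest, 52 mm tall, 60 g. Origin at the tip (lower end) of its tongue, z up. Tongue 16 mm (x) by 6 mm (y), 18 mm long, tapered tip; above it a collar of 24 mm diameter from 18 to 22 mm, then a flat black bow 30 mm (x) by 8 mm (y) from 22 to 52 mm, gripped by its flat faces; either way round fits
- key_rest: fixed grey plastic block 44 x 44 x 30 mm holding the upright key loosely in a slot; origin at the centre of its underside. The key's tongue stands 18 mm deep in the slot (tip 12 mm above the table), so lift it by 25 mm or more to clear
- control_box: fixed grey control box 70 mm (x) by 172 mm (y), 42 mm high; origin at the centre of its underside. On top, in a row along y: the key switch at y = +60 mm, then three equal round black buttons at y = 0, -34 and -68 mm
- keyhole (a point): centre of the mouth of the key slot, on top of the key switch 46 mm above the table, z up. The slot is 18.6 x 8.6 mm wide with 2 mm chamfer, 20 mm deep, its long side along the x axis of this frame, which turns with the switch; with the key fully home its collar rests on the switch and its tip is 18 mm below this point
- key_rotor (a joint): turn of the key switch in rad, clockwise from above: 0 off (slot along the box's y), 1.05 at the on stop; more than 0.9 counts as on. Stiff: takes about 0.06 Nm, stays where left; the key has about 0.15 rad of play in the slot
- button_1 (a joint): travel of the first (nearest) button from the key switch in m: 0 up, 0.006 at the bottom, more than 0.004 counts as pressed; spring, 1.5 N to start, 5 N at the bottom, comes up when let go
- button_2 (a joint): travel of the second button from the key switch in m: 0 up, 0.006 at the bottom, more than 0.004 counts as pressed; spring, 1.5 N to start, 5 N at the bottom, comes up when let go
- button_3 (a joint): travel of the third (farthest) button from the key switch in m: 0 up, 0.006 at the bottom, more than 0.004 counts as pressed; spring, 1.5 N to start, 5 N at the bottom, comes up when let go
- button_1_top (a point): centre of the top face of the first (nearest) button, 60 mm above the table when up; 18 mm diameter
- button_2_top (a point): centre of the top face of the second button, 60 mm above the table when up; 18 mm diameter
- button_3_top (a point): centre of the top face of the third (farthest) button, 60 mm above the table when up; 18 mm diameter
Mind the look-alikes: they are no part of the job. Leave any pink or turquoise look-alike of the key alone.

How it is judged:
On the way, in this order (a step that is already met when the one before it is completed fails the run):
1. every loose core plate lies on the pile, flat, centred and lined up (angle between the z axis of each of plate_1, plate_2, plate_3, plate_4 and the z axis of nest, either way round below 0.08 rad and horizontal distance between each of plate_1, plate_2, plate_3, plate_4 and nest below 0.012 m and angle between the x axis of each of plate_1, plate_2, plate_3, plate_4 and the x axis of nest, either way round below 0.2 rad and height (world z) of each of plate_1, plate_2, plate_3, plate_4 above 0.03 m), for 0.2 s.
2. the weight stands on top of the plates, upright, centred and lined up (all of step 1 and angle between weight's own z axis and vertical below 0.08 rad and horizontal distance between weight and nest below 0.012 m and angle between the x axis of weight and the x axis of nest, either way round below 0.2 rad and height (world z) of weight above 0.03 m and z of each of plate_1, plate_2, plate_3, plate_4 in the frame of weight below -0.003 m), for 0.2 s.
3. the key is fully home in the switch and turned on (horizontal distance between key and keyhole below 0.004 m and z of key in the frame of keyhole below -0.014 m and value of joint key_rotor above 0.9 rad), for 0.2 s.
4. the nearest button is pressed, the others up (value of joint button_1 above 0.004 m and value of joint each of button_2, button_3 below 0.0015 m), for 0.05 s.
5. the second button is pressed, the others up (value of joint button_2 above 0.004 m and value of joint each of button_1, button_3 below 0.0015 m), for 0.05 s.
6. the farthest button is pressed, the others up (value of joint button_3 above 0.004 m and value of joint each of button_1, button_2 below 0.0015 m), for 0.05 s.
At the end, for the whole second after the job is handed in: every plate and the weight are on the pile within 12 mm of its centre, within 0.2 rad of its direction and 0.08 rad of level, the weight uppermost; the key is home in the switch (within 4 mm) and turned past 0.9 rad; all buttons up; everything at rest (all of step 2 and all of step 3 and value of joint each of button_1, button_2, button_3 below 0.0015 m and linear speed of each of plate_1, plate_2, plate_3, plate_4, weight, key below 0.02 m/s); the robot touches nothing.
It fails at once if a button is pressed while the key is off (value of joint any of button_1, button_2, button_3 above 0.004 m and value of joint key_rotor below 0.85 rad).
It fails at once if a plate or the weight is let fall onto the pile (falling faster than 0.3 m/s, touching nothing, over the pile) ((horizontal distance between plate_1 and nest below 0.012 m and contact force between plate_1 and anything else below 0.02 N and linear speed of plate_1 above 0.3 m/s) or (horizontal distance between plate_2 and nest below 0.012 m and contact force between plate_2 and anything else below 0.02 N and linear speed of plate_2 above 0.3 m/s) or (horizontal distance between plate_3 and nest below 0.012 m and contact force between plate_3 and anything else below 0.02 N and linear speed of plate_3 above 0.3 m/s) or (horizontal distance between plate_4 and nest below 0.012 m and contact force between plate_4 and anything else below 0.02 N and linear speed of plate_4 above 0.3 m/s) or (horizontal distance between weight and nest below 0.012 m and contact force between weight and anything else below 0.02 N and linear speed of weight above 0.3 m/s)).
It fails at once if a held plate or the weight is rammed on the pile (more than 60 N on the nest and pile) (contact force between nest and anything else above 60 N and ((horizontal distance between plate_1 and nest below 0.03 m and contact force between plate_1 and the fingers above 1 N) or (horizontal distance between plate_2 and nest below 0.03 m and contact force between plate_2 and the fingers above 1 N) or (horizontal distance between plate_3 and nest below 0.03 m and contact force between plate_3 and the fingers above 1 N) or (horizontal distance between plate_4 and nest below 0.03 m and contact force between plate_4 and the fingers above 1 N) or (horizontal distance between weight and nest below 0.03 m and contact force between weight and the fingers above 1 N))).
Of plate_1, plate_2, plate_3, plate_4 only 2 to 4 are there at a start; the rules pass over those that are not, and their reading is None.
At some moment in a run one of plate_1, plate_2, plate_3, plate_4 may be knocked a few centimetres aside while the robot is not near it.
It also fails if it takes over 210 s, if anything falls off the work surface, if the arm or the gripper's body presses on something with over 40 N, if the wrist force passes 120 N, or if a joint passes its speed limit or range.

## Working session

There is one attempt and no reset: what is moved stays moved. The work goes in short steps, each a Python script; the robot and the scene stay as the last script left them, time stands still between calls to the robot, and variables do not carry over. Pictures are saved under pics/ and viewed, at most 18 in all, crops included, and the job is handed in when it is done.

```bash
mkdir -p pics; cat > h.py <<'E'
import numpy as np, cv2
from cell import env, kin, camera, calibration, job
def cal(n):
    c=calibration(n); R=cv2.Rodrigues(np.array(c["rvec"],float))[0]; return c,R,np.array(c["tvec"],float).ravel()
def cloud(n,d):
    c,R,t=cal(n); v,u=np.mgrid[:480,:640]
    P=np.dstack([(u-c["cx"])/c["fx"]*d,(v-c["cy"])/c["fy"]*d,d])
    W=(P-t)@R; W[d<=0]=np.nan; return W
def ray(n,u,v,z):
    c,R,t=cal(n); o=-R.T@t; r=R.T@np.array([(u-c["cx"])/c["fx"],(v-c["cy"])/c["fy"],1]); return o+r*(z-o[2])/r[2]
E
python3 - <<'E'
from h import *
for n in("scene","top"):
    p,d=camera(n); cv2.imwrite(f"pics/{n}0.png",p); np.save(f"{n}0.npy",d)
    c,R,t=cal(n); print(n,c["fx"],-R.T@t,R[2])
    W=cloud(n,d);print(np.nanmin(W,(0,1)),np.nanmax(W,(0,1)))
print(env.get_state(), env.nose_length)
E
```

```text
scene 507.49557687534724 [-0.13071433  0.57790737  0.4455048 ] [ 0.76071983 -0.49364887 -0.42144528]
[-0.0032867  -1.56116478 -0.79740476] [3.72213269 0.78712399 0.45192041]
top 495.62300292058393 [0.31992173 0.13009374 0.90862664] [ 0.23892815  0.01659026 -0.97089552]
[-0.08796689 -1.01741091 -0.79632078] [1.69587915 1.46198351 0.60182227]
{'time': 0.1, 'qpos': array([ 1.09991147,  0.47772734,  0.02234869,  1.55634462, -0.01151284,
        1.10932054, -0.08306803]), 'joint_velocities': array([-0.00051081, -0.0020952 ,  0.00171255, -0.00380897, -0.00140346,
       -0.0002342 ,  0.00104948]), 'joint_torque': array([ 4.12908397e-03, -5.97758532e+01,  1.61388986e+00, -2.81951845e+01,
        1.29369978e-02,  5.06799814e-03,  8.27879376e-06]), 'tcp_pos': array([ 0.23939239, -0.63067673,  0.30301968]), 'orientation': array([-8.10034778e-04,  9.83589412e-01,  1.80419426e-01, -2.06161718e-04]), 'force': array([-0.11875421,  0.08899863,  0.42890611]), 'torque': array([ 0.03302367, -0.00508938, -0.04487648]), 'gripper_force': 0.0, 'opening': 0.08573670923591438} 0.0726
```

View pics/top0.png

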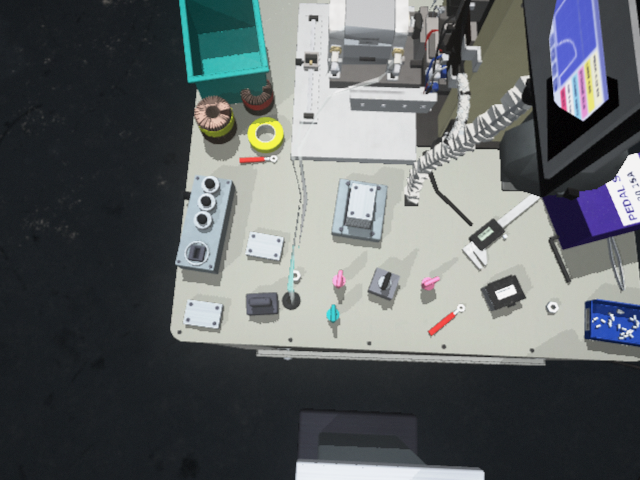

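View pics/scene0.png

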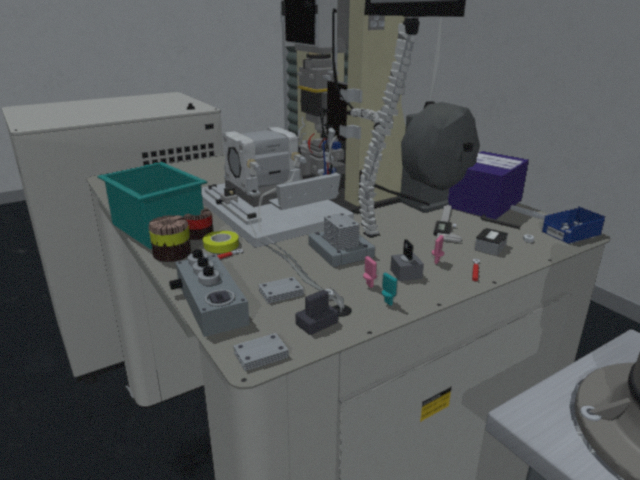

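Top view: there are two plates, at (265,247) and (203,314). The weight is at (262,303), the nest with its pile at (360,205), and the black key in its rest at (383,283). The control box has its switch at (196,253) and buttons at (203,219), (206,201) and (210,184). The pink and turquoise keys are decoys.

```bash
cat >> h.py <<'E'
def rect(n,W,box,zlo,zhi):
    """min-area rectangle (world) of pixels in image box with height in range"""
    u0,v0,u1,v1=box; m=np.zeros((480,640),np.uint8)
    z=W[v0:v1,u0:u1,2]; m[v0:v1,u0:u1]=((z>zlo)&(z<zhi))
    m=cv2.morphologyEx(m,cv2.MORPH_OPEN,np.ones((2,2),np.uint8))
    k,l,s,_=cv2.connectedComponentsWithStats(m); i=1+s[1:,4].argmax(); m=l==i
    zz=np.median(W[m][:,2]); v,u=np.nonzero(m)
    P=np.array([ray(n,a,b,zz)[:2] for a,b in zip(u,v)])
    (c,(w,h),a)=cv2.minAreaRect((P*1000).astype(np.float32)); a=np.radians(a)
    if h>w: w,h,a=h,w,a+np.pi/2
    a=(a+np.pi/2)%np.pi-np.pi/2
    return np.round(np.r_[np.array(c)/1000,zz,a],4),(round(w),round(h)),P.mean(0).round(4),len(u)
E
python3 - <<'E'
from h import *
d=np.load("top0.npy");W=cloud("top",d)
tab=W[230:330,420:450,2];print("table z",np.nanmedian(tab),np.nanstd(tab))
for n,b,lo,hi in[("pA",(240,225,290,268),.007,.03),("pB",(175,292,230,335),.007,.03),("wblock",(240,285,283,322),.015,.03),("wbar",(240,285,283,322),.04,.07),
 ("nest",(325,172,395,245),.018,.031),("pile",(325,172,395,245),.034,.09),("rest",(362,262,405,305),.02,.037),("bow",(362,262,405,305),.045,.08),("box",(172,170,240,275),.034,.0435),
 ("b1",(193,208,214,230),.052,.07),("b2",(196,191,217,211),.052,.07),("b3",(200,174,222,194),.052,.07),("cable",(285,160,310,300),.01,.4)]:
    try: print(n,*rect("top",W,b,lo,hi))
    except Exception as e: print(n,e)
p=cv2.imread("pics/top0.png")
cv2.imwrite("pics/c1.png",np.hstack([cv2.resize(p[165:345,165:315],None,fx=3.3,fy=3.3,interpolation=2)[:,:],]))
E
```

```text
table z 1.2094740846361114e-05 0.009245311465180027
pA [nan nan nan  0.] (0, 0) [nan nan] 817
pB [nan nan nan  0.] (0, 0) [nan nan] 896
wblock [nan nan nan  0.] (0, 0) [nan nan] 468
wbar [ 0.4128  0.2337  0.0516 -1.5276] (37, 14) [0.4127 0.2336] 184
nest time passes only in moves, steps and waits
pile [nan nan nan  0.] (0, 0) [nan nan] 968
rest [nan nan nan  0.] (0, 0) [nan nan] 524
bow [ 0.457   0.0179  0.0623 -0.3312] (31, 9) [0.457 0.018] 91
box [nan nan nan  0.] (0, 0) [nan nan] 810
b1 [0.5572 0.3468 0.055  0.0936] (36, 32) [0.556  0.3463] 270
b2 [nan nan nan  0.] (0, 0) [nan nan] 244
b3 time passes only in moves, steps and waits
cable [ 0.4628  0.1821  0.0132 -0.0669] (79, 15) [0.4581 0.1841] 198
```

View pics/c1.png

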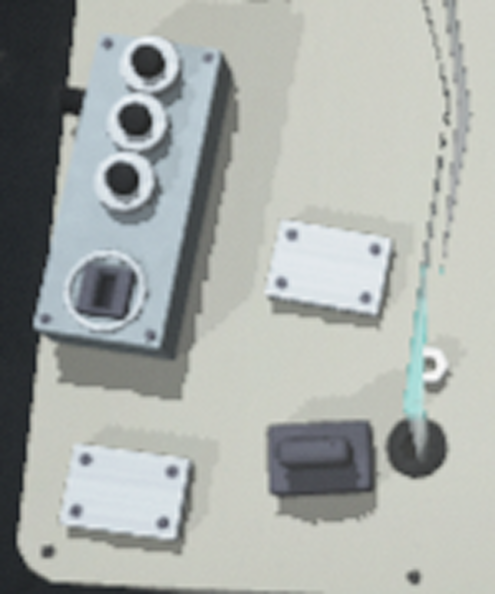

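```bash
sed -i 's/^def cal(n):/import functools\n@functools.lru_cache\ndef cal(n):/; s/np.median(W\[m\]\[:,2\])/np.nanmedian(W[m][:,2])/; s/def rect(n,W,box,zlo,zhi):/def rect(n,W,box,zlo,zhi,zf=None):/; s/    P=np.array(\[ray(n,a,b,zz)/    zm=zz; zz=zf or zz\n&/; s/\[np.array(c)\/1000,zz,a\]/[np.array(c)\/1000,zm,a]/' h.py
python3 - <<'E'
from h import *
d=np.load("top0.npy");W=cloud("top",d)
for n,b,lo,hi,zf in[("pA",(240,225,290,268),.007,.03,.014),("pB",(175,292,230,335),.007,.03,.014),("wbase",(240,285,283,322),.012,.1,.022),("wbar",(240,285,283,322),.04,.07,.053),
 ("nest",(325,172,395,245),.012,.1,.025),("pile",(325,172,395,245),.034,.09,None),("rest",(362,262,405,305),.015,.037,.03),("bow",(362,262,405,305),.045,.08,.064),("box",(172,170,240,275),.03,.09,.042),
 ("b1",(193,208,214,230),.048,.07,.06),("b2",(196,191,217,211),.048,.07,.06),("b3",(200,174,222,194),.048,.07,.06)]:
    try: print(n,*rect("top",W,b,lo,hi,zf))
    except Exception as e: print(n,e)
p=cv2.imread("pics/top0.png")
g=cv2.cvtColor(p,cv2.COLOR_BGR2GRAY)
for n,(u0,v0,u1,v1),zz in[("b1",(193,208,214,230),.06),("b2",(196,191,217,211),.06),("b3",(200,174,222,194),.06),("slot",(184,240,212,268),.046)]:
    m=g[v0:v1,u0:u1]<60; v,u=np.nonzero(m); print(n,len(u),u.mean()+u0,v.mean()+v0,ray("top",u.mean()+u0,v.mean()+v0,zz))
m=W[165:260,100:600]; 
mm=(m[...,2]>.1); print("tall near nest:",[ (np.nanmin(m[mm],0)).round(3)])
cv2.imwrite("pics/c2.png",cv2.resize(p[165:310,320:470],None,fx=3.6,fy=3.6,interpolation=2))
E
```

```text
pA [0.5201 0.2373 0.0138 1.4311] (65, 45) [0.52   0.2373] 817
pB [0.3906 0.3393 0.0137 1.4798] (65, 44) [0.3906 0.3393] 896
wbase [ 0.4128  0.2337  0.0228 -1.4753] (55, 38) [0.4126 0.234 ] 675
wbar [ 0.4127  0.2335  0.0516 -1.5276] (36, 14) [0.4125 0.2334] 184
nest [ 0.5946  0.0639  0.0261 -0.1141] (110, 92) [0.5942 0.0633] 2671
pile [ 0.5923  0.0642  0.0664 -0.118 ] (73, 44) [0.592  0.0643] 968
rest [ 0.457   0.0176  0.0299 -0.3361] (47, 44) [0.4559 0.0183] 539
bow [ 0.4567  0.0182  0.0623 -0.3312] (31, 9) [0.4567 0.0182] 91
box [ 0.5545  0.3457  0.0431 -0.1112] (175, 73) [0.5525 0.3462] 3656
b1 [0.5549 0.3455 0.0547 0.0936] (37, 32) [0.5541 0.3447] 305
b2 [0.5878 0.3415 0.0545 0.0917] (36, 32) [0.5873 0.3408] 292
b3 [0.6186 0.3381 0.0549 0.0902] (33, 31) [0.6186 0.3377] 259
b1 63 201.79365079365078 218.9047619047619 [0.55496331 0.34761738 0.06      ]
b2 64 205.65625 201.140625 [0.58837522 0.34393824 0.06      ]
b3 58 209.51724137931035 183.55172413793105 [0.62205581 0.34016354 0.06      ]
slot 35 196.14285714285714 252.62857142857143 [0.49612505 0.35512594 0.046     ]
tall near nest: [array([ 0.491, -0.338,  0.1  ])]
```

View pics/c2.png

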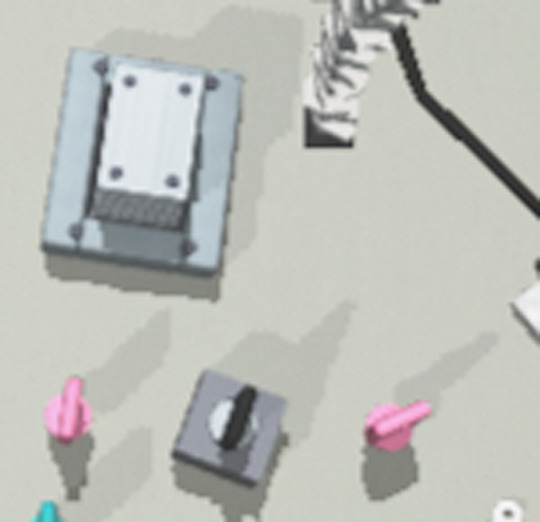

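Pile top is at about (151,130) in the crop, and the gooseneck stands 0.1 m to its right. Next I map the tall obstacles before moving.

```bash
python3 - <<'E'
from h import *
P=[]
for n in("top","scene"):
    W=cloud(n,np.load(n+"0.npy")); P.append(W.reshape(-1,3))
P=np.vstack(P);P=P[np.isfinite(P).all(1)]
P=P[(P[:,2]>.12)&(P[:,0]>-.1)&(P[:,0]<1.1)&(abs(P[:,1])<.8)]
g={}
for p in P: g.setdefault((int(p[0]//.1),int(p[1]//.1)),[]).append(p[2])
for k in sorted(g):
    if len(g[k])>8: print(np.round(np.array(k)*.1,1),len(g[k]),np.percentile(g[k],[3,97]).round(2),end='; ')
p=cv2.imread("pics/top0.png")
hsv=cv2.cvtColor(p,cv2.COLOR_BGR2HSV); g_=cv2.cvtColor(p,cv2.COLOR_BGR2GRAY)
# pile top by brightness
for th in(190,205,220):
    m=np.zeros_like(g_);m[172:245,335:390]=(g_[172:245,335:390]>th); k,l,s,_=cv2.connectedComponentsWithStats(m);i=1+s[1:,4].argmax()
    v,u=np.nonzero(l==i)
    for z in(.06,.067):
        Q=np.array([ray("top",a,b,z)[:2] for a,b in zip(u,v)]);c=cv2.minAreaRect((Q*1000).astype(np.float32));print(th,z,c,len(u))
print("zz",ray("top",411,203,0))
q=kin.inverse_kinematics([.2,-.4,.3],[0,1,0,0]);print(q)
for pos in([.45,0,.3],[.39,.34,.2],[.59,.064,.2]):
    print(pos,kin.inverse_kinematics(pos,[0,1,0,0]))
E
```

```text
[ 0.4 -0.1] 1333 [0.43 0.58]; [ 0.5 -0.3] 421 [0.13 0.18]; [ 0.5 -0.2] 540 [0.46 0.54]; [ 0.5 -0.1] 13420 [0.43 0.6 ]; [ 0.6 -0.4] 607 [0.13 0.22]; [ 0.6 -0.3] 2970 [0.13 0.35]; [ 0.6 -0.2] 3924 [0.13 0.39]; [ 0.6 -0.1] 10864 [0.15 0.55]; [ 0.7 -0.3] 555 [0.12 0.33]; [ 0.7 -0.2] 5952 [0.13 0.41]; [ 0.7 -0.1] 7013 [0.14 0.44]; [ 0.8 -0.2] 948 [0.15 0.44]; [ 0.8 -0.1] 6158 [0.12 0.44]; [0.8 0. ] 2794 [0.12 0.17]; [0.8 0.1] 1293 [0.12 0.17]; [ 0.9 -0.3] 28 [0.26 0.33]; [ 0.9 -0.2] 562 [0.12 0.44]; [ 0.9 -0.1] 2956 [0.12 0.44]; [0.9 0. ] 1367 [0.16 0.17]; [0.9 0.1] 744 [0.12 0.17]; [ 1.  -0.1] 185 [0.13 0.33]; 190 0.06 ((599.9345092773438, 70.65758514404297), (111.71588134765625, 81.7857437133789), 1.9574612379074097) 1551
190 0.067 ((597.6248168945312, 71.14785766601562), (110.79439544677734, 81.11112976074219), 1.957460880279541) 1551
205 0.06 ((600.97607421875, 64.84923553466797), (43.854644775390625, 64.02183532714844), 82.90016174316406) 740
205 0.067 ((598.6577758789062, 65.38742065429688), (43.49290466308594, 63.49378967285156), 82.9001693725586) 740
220 0.06 ((600.523681640625, 64.04901885986328), (41.811004638671875, 63.05888366699219), 83.10011291503906) 682
220 0.067 ((598.2091064453125, 64.59379577636719), (41.46609878540039, 62.53874588012695), 83.10013580322266) 682
zz [ 0.62012345 -0.03561971  0.        ]
[ 0.92782334  0.10211861  0.04257752  2.08155907 -0.00530421  0.9580135
 -0.5975663 ]
[0.45, 0, 0.3] [ 0.32944338  0.14432166 -0.50639566  2.0456074   0.08459519  0.9712403
 -1.79114093]
[0.39, 0.34, 0.2] [-0.10603789  0.51502881 -0.92488771  1.97900578  0.52372618  0.90511636
 -2.8764574 ]
[0.59, 0.064, 0.2] [ 0.09285594  0.49227345 -0.40029981  1.82660119  0.2431634   0.87097232
 -1.99331073]
```

```bash
python3 - <<'E'
from h import *
P=np.vstack([cloud(n,np.load(n+"0.npy")).reshape(-1,3) for n in("top","scene")]);P=P[np.isfinite(P).all(1)]
S=P[(P[:,2]>.42)&(P[:,0]>.2)&(P[:,0]<1)&(abs(P[:,1])<.5)]
for a in np.arange(.4,1,.05):
    s=S[(S[:,0]>=a)&(S[:,0]<a+.05)]
    if len(s)>5:print(round(a,2),len(s),np.percentile(s[:,0],1).round(3),np.percentile(s[:,1],[1,99]).round(3),np.percentile(s[:,2],[1,99]).round(3))
s0=env.get_state()
q=kin.inverse_kinematics([.165,-.41,.26],s0["orientation"]);print(q)
env.goto_joints(q)
q=np.array(q);q[0]-=1.75; env.goto_joints(q)
s=env.get_state();print(s["time"],s["tcp_pos"],s["orientation"],s["qpos"])
p,d=camera("top");cv2.imwrite("pics/top1.png",p);np.save("top1.npy",d)
W=cloud("top",d)
for n,b in[("pA",(225,210,305,283)),("pB",(172,280,236,340))]:
    print(n,*rect("top",W,b,.007,.03,.014))
E
```

```text
0.45 1333 0.491 [-0.096 -0.09 ] [0.424 0.584]
0.5 7864 0.501 [-0.128 -0.079] [0.425 0.598]
0.55 6096 0.551 [-0.094 -0.081] [0.424 0.599]
0.6 3352 0.6 [-0.094 -0.08 ] [0.422 0.57 ]
0.65 1376 0.65 [-0.093 -0.078] [0.421 0.511]
0.7 311 0.7 [-0.101 -0.078] [0.42  0.455]
0.75 205 0.75 [-0.092 -0.087] [0.421 0.447]
0.8 331 0.813 [-0.104 -0.038] [0.42  0.447]
0.85 300 0.851 [-0.14  -0.021] [0.42  0.447]
0.9 210 0.9 [-0.14  -0.037] [0.42  0.447]
0.95 148 0.951 [-0.043 -0.035] [0.42  0.447]
[ 1.05965611  0.14881976 -0.01391604  2.13309742  0.002512    0.86135553
 -0.16371626]
3.45 [0.37450337 0.23460773 0.25997144] [-2.72393296e-04  4.92852282e-01  8.70112531e-01 -8.58790442e-04] [-0.68909752  0.14881229 -0.01307064  2.13319585  0.00266381  0.86139878
 -0.16369613]
pA [0.5201 0.2372 0.0137 1.4325] (64, 45) [0.5198 0.2371] 819Traceback (most recent call last):
  File "<stdin>", line 15, in <module>
  File "h.py", line 18, in rect
    k,l,s,_=cv2.connectedComponentsWithStats(m); i=1+s[1:,4].argmax(); m=l==i
                                                     ~~~~~~~~~~~~~~^^
ValueError: attempt to get argmax of an empty sequence
```

```bash
cat >> h.py <<'E'
def quat(phi):
    """tool down, closing direction along world angle phi"""
    from scipy.spatial.transform import Rotation as Ro
    y=np.array([np.cos(phi),np.sin(phi),0]);z=np.array([0,0,-1.]);x=np.cross(y,z)
    return Ro.from_matrix(np.c_[x,y,z]).as_quat()[[3,0,1,2]]
def best(pos,phi):
    """orientation (of the two equal ones) with smallest joint move"""
    q0=np.array(env.get_state()["qpos"]);o=[]
    for f in(phi,phi+np.pi):
        q=kin.inverse_kinematics(pos,quat(f))
        if q is not None:
            q=np.array(q); o.append((np.abs(q-q0).max()+max(0,abs(q[6])-2.6)*5,f,q))
    o.sort(key=lambda t:t[0]); return o
def above(pos,phi):
    o=best(pos,phi); print("IK",[(round(a,2),round(f,2),np.round(q,2)) for a,f,q in o][0])
    env.reach(pos,quat(o[0][1])); return o[0][1]
def st(): 
    s=env.get_state(); print("t%.1f tcp %s f %s op %.4f gf %.1f"%(s["time"],np.round(s["tcp_pos"],4),np.round(s["force"],1),s["opening"],s["gripper_force"])); return s
E
python3 - <<'E'
from h import *
x,y,a=.5205,.2372,1.432
above([x,y,.2],a-np.pi/2)
env.grip(.058,60); s=st(); print(env.nose_length)
env.movel([x,y,.095],.15); 
print(env.movel([x,y,.06],.02,stop_force=3)); s=st()
E
```

```text
IK (np.float64(0.45), -0.14, array([-0.63,  0.43,  0.12,  1.91, -0.07,  0.81, -0.61]))
t4.6 tcp [0.5202 0.2375 0.2006] f [-0.2  0.1 -0.1] op 0.0578 gf 0.0
0.0726
True
t6.7 tcp [0.5205 0.2372 0.0681] f [-0.4 -0.6  5.5] op 0.0582 gf 3.1
```

```bash
python3 - <<'E'
from h import *
x,y=.5205,.2372
env.movel([x,y,.0745],.05); env.grip(.03,60); s=st()
env.movel([x,y,.22],.12); s=st()
p,d=camera("top");cv2.imwrite("pics/top2.png",p);np.save("top2.npy",d)
for pos in([.597,.0645,.2],): 
    for o in best(pos,-.118+np.pi/2): print(o)
E
```

```text
t7.2 tcp [0.5206 0.2372 0.0748] f [-1.2 -0.9  5.1] op 0.0424 gf 61.2
t8.6 tcp [0.52   0.237  0.2192] f [ 0.4 -0.2 -3.1] op 0.0420 gf 61.0
(np.float64(0.9960172231282745), 4.594388980384689, array([-0.58923232,  0.51492158,  0.50671086,  1.85825793, -0.32362237,
        0.85041283, -1.61025622]))
(np.float64(1.759001428086349), 1.4527963267948967, array([-0.07174468,  0.47791713, -0.18289471,  1.8215375 ,  0.11137391,
        0.85205471,  1.14476243]))
```

View pics/top2.png

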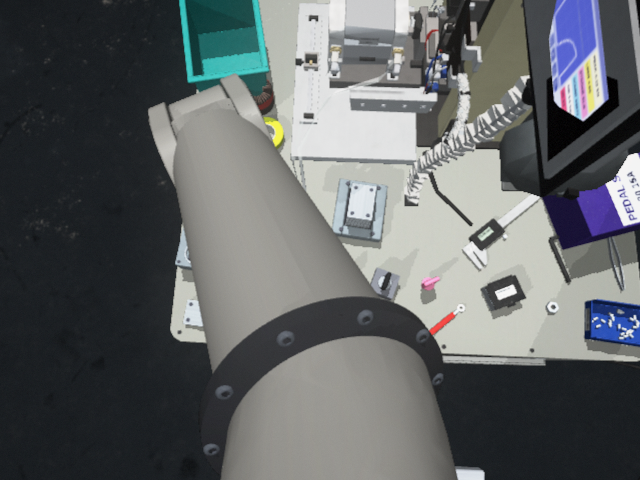

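```bash
python3 - <<'E'
from h import *
x,y,a=.597,.0645,-.118
f=above([x,y,.2],a+np.pi/2); st()
env.movel([x,y,.162],.1); 
print(env.movel([x,y,.115],.015,stop_force=3)); s=st()
E
```

```text
IK (np.float64(1.0), 4.59, array([-0.59,  0.51,  0.51,  1.86, -0.32,  0.85, -1.61]))
t9.6 tcp [0.5967 0.0658 0.1996] f [-0.6  1.3 -2.2] op 0.0423 gf 61.1
True
t11.7 tcp [0.597  0.0645 0.1419] f [ 0.  -0.2  4.5] op 0.0423 gf 61.9
```

```bash
python3 - <<'E'
from h import *
x,y=.597,.0645
env.grip(.056); st()
env.movel([x,y,.24],.1); s=st()
for n in("top","scene"):
    p,d=camera(n);cv2.imwrite(f"pics/{n}3.png",p);np.save(n+"3.npy",d)
W=cloud("top",np.load("top3.npy"))
try: print(rect("top",W,(160,270,236,345),.007,.03,.014))
except Exception as e: print(e)
p=[cv2.imread(f"pics/{n}3.png") for n in("top","scene")]
cv2.imwrite("pics/c3.png",np.vstack([cv2.resize(q,(400,300)) for q in p]))
E
```

```text
t11.9 tcp [0.5961 0.0646 0.1408] f [ 0.3 -0.9 -0.2] op 0.0561 gf 0.0
t13.1 tcp [0.5966 0.0645 0.2393] f [-0.4 -0.4 -0.2] op 0.0559 gf 0.0
(array([0.3905, 0.3394, 0.0138, 1.4798]), (65, 44), array([0.3905, 0.3396]), 896)
```

View pics/c3.png

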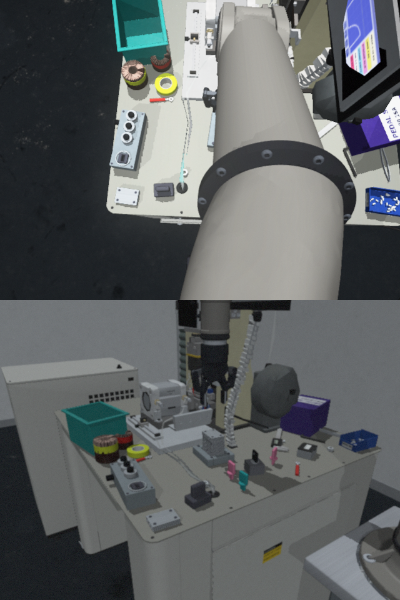

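Plate A is on the pile and plate B, at (203,314) full-scale, has not moved. Next: pick B.

```bash
python3 - <<'E'
from h import *
x,y,a=.3908,.3394,1.480
above([x,y,.2],a-np.pi/2)
env.movel([x,y,.10],.15)
print(env.movel([x,y,.0745],.04,stop_force=6)); st(); 
env.grip(.03,60); s=st()
env.movel([x,y,.22],.12); st()
for o in best([.597,.0645,.2],-.118+np.pi/2): print(o)
p,d=camera("scene");cv2.imwrite("pics/scene4.png",p);cv2.imwrite("pics/c4.png",np.hstack([cv2.resize(p[190:300,280:420],None,fx=2.8,fy=2.8),cv2.resize(p[190:410,180:460],None,fx=1.4,fy=1.4)]))
E
```

```text
IK (np.float64(0.77), -0.09, array([-0.93,  0.35,  0.12,  2.03, -0.06,  0.76, -0.87]))
False
t16.1 tcp [0.3909 0.3394 0.0745] f [ 0.7 -0.2 -0.2] op 0.0559 gf 0.0
t16.4 tcp [0.3908 0.3394 0.0746] f [-0.3 -1.6  0.2] op 0.0302 gf 0.0
t17.8 tcp [0.3904 0.3391 0.2192] f [0.8 0.4 1. ] op 0.0299 gf 0.0
(np.float64(0.7174258824582557), 4.594388980384689, array([-0.61063131,  0.52121091,  0.53701081,  1.85965004, -0.34472721,
        0.85376815, -1.59109098]))
(np.float64(2.074615312988553), 1.4527963267948967, array([-0.15332654,  0.47212491, -0.07604573,  1.82751733,  0.04626442,
        0.84365337,  1.20095021]))
```

View pics/c4.png

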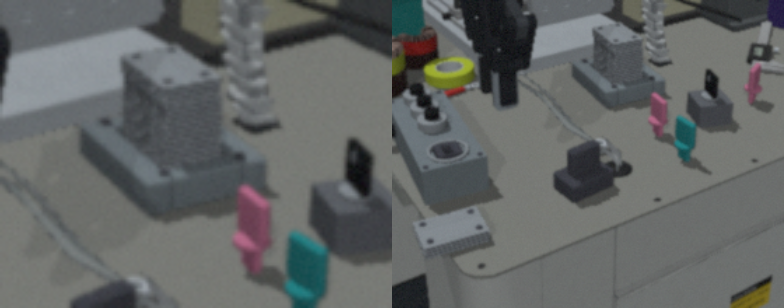

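The grip closed on nothing because the plate was knocked aside; it now sits at about scene px (222,354). I'll locate it from the scene camera depth.

```bash
python3 - <<'E'
from h import *
env.grip(.058)
p,d=camera("scene");W=cloud("scene",d)
print(rect("scene",W,(180,325,290,390),.008,.03,.014))
q=np.array(env.get_state()["qpos"]);q[0]+=.55;env.goto_joints(q);st()
p,d=camera("top");W=cloud("top",d);cv2.imwrite("pics/top5.png",p)
print(rect("top",W,(150,270,250,345),.007,.03,.014),rect("top",W,(240,285,283,322),.012,.1,.022))
E
```

```text
(array([0.4047, 0.3879, 0.0143, 1.4493]), (65, 51), array([0.4042, 0.3884]), 1146)
t19.4 tcp [0.5103 0.0868 0.2199] f [-0.5  1.1 -1.1] op 0.0583 gf 0.0
(array([0.4102, 0.3874, 0.0137, 1.4506]), (65, 44), array([0.4102, 0.3875]), 880) (array([ 0.4128,  0.2337,  0.0229, -1.4753]), (55, 38), array([0.4126, 0.234 ]), 671)
```

```bash
python3 - <<'E'
from h import *
x,y,a=.4102,.3875,1.4506
env.grip(.056)
above([x,y,.2],a-np.pi/2)
env.movel([x,y,.10],.15)
print(env.movel([x,y,.0745],.04,stop_force=6)); st(); 
env.grip(.03,60); s=st()
if s["opening"]>.04:
    env.movel([x,y,.24],.12); st()
    x,y,a=.597,.0645,-.118
    above([x,y,.22],a+np.pi/2); st()
    env.movel([x,y,.176],.1)
    print(env.movel([x,y,.13],.015,stop_force=3)); s=st()
E
```

```text
IK (np.float64(0.41), -0.12, array([-0.8 ,  0.42, -0.08,  1.91,  0.05,  0.81, -1.03]))
False
t22.5 tcp [0.4102 0.3875 0.0745] f [-0.8 -0.  -0. ] op 0.0561 gf 0.0
t22.7 tcp [0.4105 0.3878 0.0751] f [-0.1 -1.4  5.1] op 0.0425 gf 61.5
t24.3 tcp [0.4099 0.3872 0.2392] f [ 0.5 -0.  -1. ] op 0.0422 gf 61.0
IK (np.float64(0.7), 4.59, array([-0.47,  0.46,  0.35,  1.84, -0.2 ,  0.88, -1.72]))
t25.7 tcp [0.5967 0.0666 0.2198] f [ 0.5  0.4 -1.2] op 0.0420 gf 61.0
True
t27.8 tcp [0.597  0.0645 0.1561] f [-0.4  0.4  5.2] op 0.0420 gf 61.7
```

```bash
python3 - <<'E'
from h import *
env.grip(.056); env.movel([.597,.0645,.26],.12)
x,y,a=.4132,.2337,-1.485
above([x,y,.22],a+np.pi/2)
env.grip(.045)
p,d=camera("scene");cv2.imwrite("pics/scene6.png",p)
cv2.imwrite("pics/c6.png",np.hstack([cv2.resize(p[190:300,280:420],None,fx=2.8,fy=2.8),cv2.resize(p[190:410,180:460],None,fx=1.4,fy=1.4)]))
env.movel([x,y,.125],.12)
print(env.movel([x,y,.098],.03,stop_force=5)); st(); 
env.grip(.005,70); s=st()
if s["opening"]>.01:
    env.movel([x,y,.25],.1); st()
E
```

```text
IK (np.float64(1.15), 0.09, array([-0.57,  0.26, -0.08,  2.1 ,  0.03,  0.78, -0.59]))
False
t32.5 tcp [0.4133 0.2338 0.0981] f [ 0.6 -0.5  0.2] op 0.0449 gf 0.0
t32.8 tcp [0.4133 0.2338 0.0983] f [-1.3  0.2  4.3] op 0.0127 gf 69.2
t34.5 tcp [0.4129 0.2335 0.2494] f [-0.6  0.1 -5.1] op 0.0129 gf 68.2
```

View pics/c6.png

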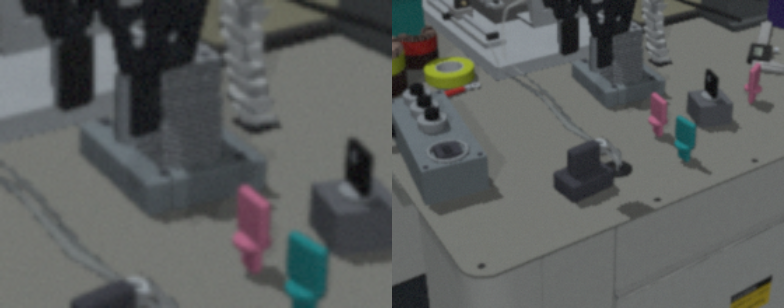

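The stack looks tidy, no loose plates are left, and the weight is held. Now I place it.

```bash
python3 - <<'E'
from h import *
x,y,a=.597,.0645,-.118
above([x,y,.27],a+np.pi/2); st()
env.movel([x,y,.214],.1)
print(env.movel([x,y,.175],.015,stop_force=3.5)); s=st()
env.grip(.04); st(); env.movel([x,y,.28],.1)
# go above key rest
kx,ky,ka=.457,.018,-.333
above([.457,.12,.26],ka+np.pi/2); st()
for n in("top","scene"):
    p,d=camera(n);cv2.imwrite(f"pics/{n}7.png",p);np.save(n+"7.npy",d)
p=cv2.imread("pics/scene7.png");q=cv2.imread("pics/top7.png")
cv2.imwrite("pics/c7.png",np.hstack([cv2.resize(p[180:300,280:440],None,fx=2.5,fy=2.5),cv2.resize(q[150:310,300:500],(400,300))]))
E
```

```text
IK (np.float64(1.18), 4.59, array([-0.46,  0.4 ,  0.33,  1.79, -0.15,  0.97, -1.76]))
t35.6 tcp [0.5962 0.0658 0.2693] f [-0.7  0.4 -6.2] op 0.0131 gf 68.3
True
t37.7 tcp [0.5971 0.0645 0.1934] f [-1.   0.5  6. ] op 0.0128 gf 69.8
t38.1 tcp [0.5954 0.0644 0.1915] f [ 0.4 -0.4  0.9] op 0.0397 gf 0.0
IK (np.float64(0.43), 4.38, array([-0.7 ,  0.2 ,  0.36,  2.09, -0.09,  0.87, -2.2 ]))
t39.8 tcp [0.457  0.1202 0.2599] f [ 0.8 -0.3  0.9] op 0.0398 gf 0.0
```

View pics/c7.png

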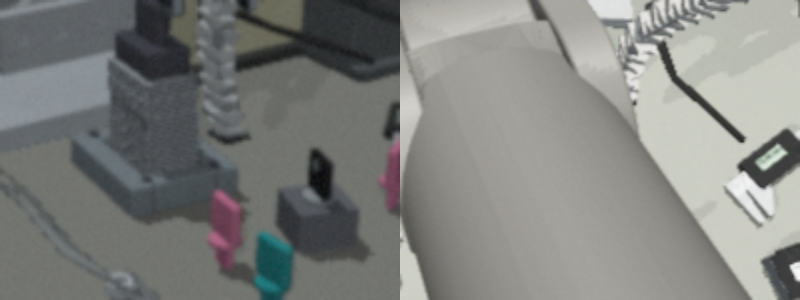

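The weight sits squarely on the stack. Now the key.

```bash
python3 - <<'E'
from h import *
x,y,a=.4572,.0181,-.332
print(ray("top",338,280,.04))
env.grip(.030)
ph=a+np.pi/2
env.reach([.457,.06,.26],quat(ph)); s=st(); print(s["qpos"].round(2))
env.movel([x,y,.2],.15)
env.movel([x,y,.13],.1)
print(env.movel([x,y,.109],.03,stop_force=4)); st()
env.grip(.002,70); s=st()
if s["opening"]>.005:
    print(env.movel([x,y,.15],.04)); st()
    p,d=camera("scene");cv2.imwrite("pics/scene8.png",p); cv2.imwrite("pics/c8.png",cv2.resize(p[180:300,340:480],None,fx=4,fy=4))
E
```

```text
[0.45872863 0.10078208 0.04      ]
t42.5 tcp [0.4569 0.0601 0.2599] f [0.6 0.1 0.3] op 0.0300 gf 0.0
[ 0.72  0.4  -1.17  2.04  0.44  0.99  0.56]
False
t44.8 tcp [0.4573 0.0182 0.1091] f [-0.2  1.1  1.1] op 0.0300 gf 0.0
t45.2 tcp [0.4574 0.0181 0.1093] f [-0.8 -0.4  4.3] op 0.0068 gf 68.9
False
t46.3 tcp [0.4571 0.018  0.1498] f [-1.  -0.1 -0.5] op 0.0065 gf 68.5
```

View pics/c8.png

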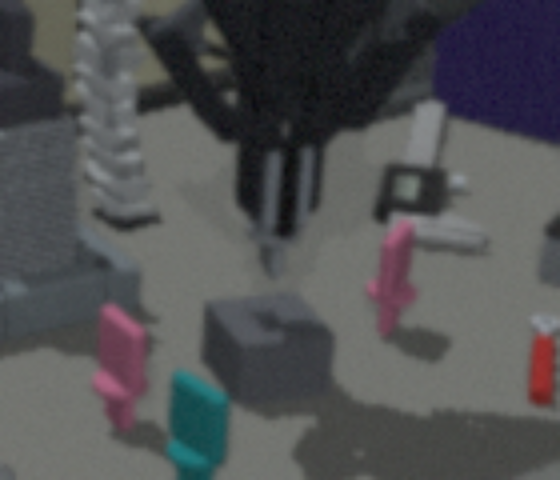

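```bash
python3 - <<'E'
from h import *
env.movel([.45,.03,.28],.1)
env.goto_joints([-.8,.42,-.08,1.91,.05,.81,.55]); s=st()
ph=-.111+np.pi/2; x,y=.4957,.3545
env.reach([x,y,.2],quat(ph)); s=st(); print(s["qpos"].round(2))
for n in("top","scene"):
    p,d=camera(n);cv2.imwrite(f"pics/{n}9.png",p);np.save(n+"9.npy",d)
W=cloud("top",np.load("top9.npy"))
try: print("wbase",rect("top",W,(325,140,395,245),.10,.16,.117))
except Exception as e: print(e)
# slot in other image: dark pixels within switch ring, before any move
p=cv2.imread("pics/scene0.png");q=cv2.imread("pics/scene9.png")
cv2.imwrite("pics/c9.png",np.hstack([cv2.resize(p[270:330,190:260],(400,343)),cv2.resize(q[200:330,160:310],(396,343))]))
c,R,t=cal("scene")
for P in([x,y,.046],[.5555,.348,.06]): print((lambda X:(c["fx"]*X[0]/X[2]+c["cx"],c["fy"]*X[1]/X[2]+c["cy"]))(R@np.array(P)+t))
E
```

```text
t49.7 tcp [0.4143 0.3858 0.2016] f [-0.  -0.9 -0.6] op 0.0068 gf 68.4
t50.1 tcp [0.4977 0.3523 0.1998] f [-0.2 -0.3 -0.2] op 0.0069 gf 68.4
[-0.67  0.49 -0.06  1.81  0.04  0.85  0.71]
wbase (array([ 0.5959,  0.0657,  0.1173, -0.1186]), (62, 38), array([0.5949, 0.0658]), 772)
(np.float64(217.99375442863385), np.float64(296.4028734210396))
(np.float64(206.38996712095582), np.float64(270.6628717798793))
```

View pics/c9.png

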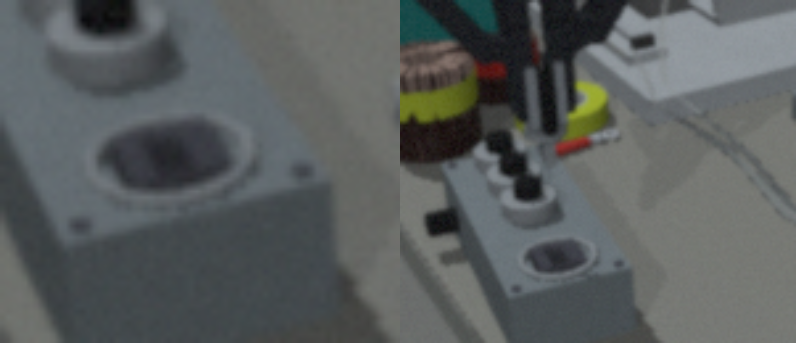

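```bash
python3 - <<'E'
from h import *
print(ray("scene",219.9,297.2,.046), ray("top",196.8,252.8,.046))
x,y=.4957,.3545
env.movel([x,y,.15],.08); st()
p,d=camera("scene");cv2.imwrite("pics/scene10.png",p)
cv2.imwrite("pics/c10.png",cv2.resize(p[255:325,180:265],(765,600*1),interpolation=cv2.INTER_CUBIC)[:600])
c,R,t=cal("scene")
for P in([x,y,.053],): print((lambda X:(c["fx"]*X[0]/X[2]+c["cx"],c["fy"]*X[1]/X[2]+c["cy"]))(R@np.array(P)+t))
E
```

```text
[0.49207586 0.35298679 0.046     ] [0.49586361 0.35392241 0.046     ]
t51.0 tcp [0.4959 0.3546 0.1501] f [ 0.1  0.4 -0.4] op 0.0066 gf 68.4
(np.float64(217.6039691743168), np.float64(292.35480544973205))
```

View pics/c10.png

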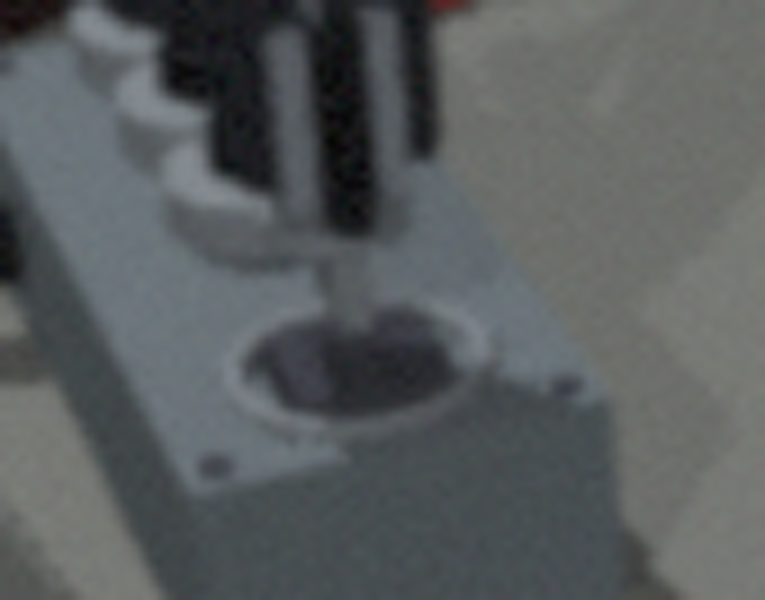

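In the scene crop the key tongue is at (345,330) and the switch ring centre at (358,368), so the key needs to move about 1.5 mm to image right. I'll correct and insert by feel.

```bash
python3 - <<'E'
from h import *
x,y=.4952,.3533
env.movel([x,y,.15],.02)
def tryin(x,y):
    r=env.movel([x,y,.126],.015,stop_force=5); s=st(); return r,s["tcp_pos"][2]
import itertools
for k,(dx,dy) in enumerate([(0,0),(.0015,0),(-.0015,0),(0,.0015),(0,-.0015),(.0015,.0015),(-.0015,-.0015),(.0015,-.0015),(-.0015,.0015)]):
    env.movel([x+dx,y+dy,.147],.03)
    r,z=tryin(x+dx,y+dy)
    if z<.136: break
E
```

```text
t53.1 tcp [0.4952 0.3534 0.1261] f [ 0.  -0.3 -0.5] op 0.0068 gf 68.4
```

```bash
python3 - <<'E'
from h import *
x,y=.4952,.3533; ph=-.111+np.pi/2
print(env.movel([x,y,.121],.01,stop_force=5)); s=st(); z=s["tcp_pos"][2]
z=max(z,.1235)
for k in range(1,13):
    env.reach([x,y,z],quat(ph-.1*k)); s=env.get_state()
    print(k,np.round(s["tcp_pos"],4),s["force"].round(1),s["torque"].round(3))
    if np.linalg.norm(s["force"])>25 or abs(s["torque"][2])>.9: break
E
```

```text
True
t53.4 tcp [0.4953 0.3534 0.1253] f [ 0.3 -0.7  5.1] op 0.0071 gf 69.2
1 [0.4952 0.3534 0.1254] [-0.3  0.6  1.3] [0.058 0.089 0.001]
2 [0.4952 0.3536 0.1254] [ 0.1  0.4 -0.6] [ 0.263 -0.033  0.051]
3 [0.4952 0.3536 0.1254] [-0.1  1.8  0.6] [0.378 0.058 0.006]
4 [0.4952 0.3536 0.1254] [0.3 1.7 1. ] [ 0.43  -0.031 -0.03 ]
5 [0.4952 0.3536 0.1254] [0.2 2.  0.1] [ 0.525 -0.024 -0.011]
6 [0.4952 0.3535 0.1254] [0.8 1.9 1.4] [ 0.603 -0.038 -0.009]
7 [0.4952 0.3535 0.1254] [-0.1  2.6 -0.2] [ 0.611 -0.09   0.036]
8 [0.4953 0.3535 0.1254] [ 0.4  2.8 -0.6] [ 0.707 -0.084  0.047]
9 [0.4952 0.3535 0.1254] [0.6 3.4 0.1] [ 0.728 -0.14   0.078]
10 [0.4952 0.3534 0.1254] [0.3 3.7 0.2] [ 0.717 -0.176  0.031]
11 [0.4952 0.3534 0.1254] [0.4 3.6 0.1] [ 0.81  -0.255 -0.03 ]
12 [0.4952 0.3534 0.1254] [0.7 3.9 0.6] [ 0.832 -0.144  0.042]
```

```bash
python3 - <<'E'
from h import *
x,y=.4952,.3533; ph=-.111+np.pi/2;z=.1254
for a in(1.25,1.3,1.35):
    env.reach([x,y,z],quat(ph-a)); s=env.get_state()
    print(a,np.round(s["tcp_pos"],4),s["force"].round(1),s["torque"].round(3))
    if abs(s["torque"][2])>.5: break
p,d=camera("scene");cv2.imwrite("pics/scene11.png",p)
env.grip(.028); st()
print(env.movel([x,y,.2],.08)); st()
q=np.array(env.get_state()["qpos"]);q[0]+=.5;env.goto_joints(q)
for n in("top","scene"):
    p,d=camera(n);cv2.imwrite(f"pics/{n}12.png",p);np.save(n+"12.npy",d)
p=cv2.imread("pics/scene12.png");q=cv2.imread("pics/top12.png")
cv2.imwrite("pics/c12.png",np.hstack([cv2.resize(p[225:325,170:270],(400,400)),cv2.resize(q[170:280,165:275],(400,400))]))
E
```

```text
1.25 [0.4953 0.3534 0.1254] [ 1.9  3.5 -1.3] [ 0.841 -0.358  0.031]
1.3 [0.4953 0.3534 0.1254] [ 2.3  3.5 -1.4] [ 0.89  -0.539  0.212]
1.35 [0.4953 0.3535 0.1254] [ 3.4  3.6 -2.5] [ 1.006 -0.667  0.405]
t57.5 tcp [0.4949 0.3523 0.1251] f [-0.   0.6 -0.2] op 0.0282 gf 0.0
False
t58.6 tcp [0.4949 0.3531 0.1995] f [ 0.5  0.2 -1. ] op 0.0282 gf 0.0
```

View pics/c12.png

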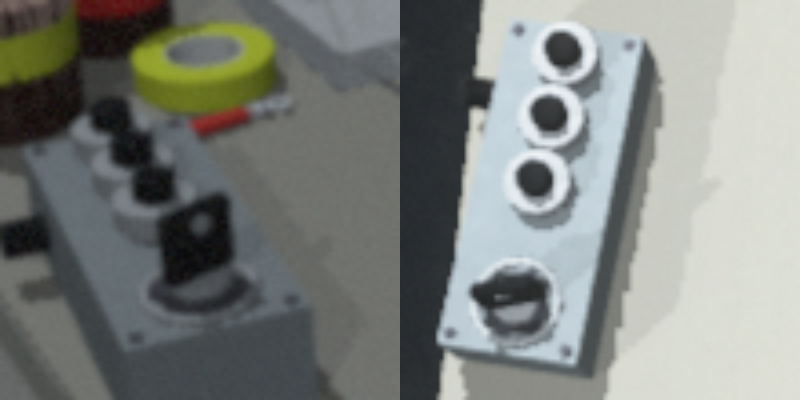

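The torque rise shows the key is home and at its stop. Next are the buttons.

```bash
python3 - <<'E'
from h import *
env.grip(0.0,20); u=np.array([.9939,-.1105]); k=np.array([.4954,.3537]); ph=-.111+np.pi/2
first=True
for d in(.060,.094,.128):
    x,y=k+u*d
    if first: above([x,y,.19],ph); first=False
    else: env.movel([x,y,.16],.1)
    env.movel([x,y,.138],.08); f0=env.get_state()["force"][2]
    r=env.movel([x,y,.1250],.012,stop_force=8); s=st(); print(r,s["force"][2]-f0); env.dwell(.15); print(env.get_state()["force"][2]-f0)
    env.movel([x,y,.16],.08)
    if d<.07:
        p,_=camera("scene");cv2.imwrite("pics/scene13.png",p)
E
```

```text
IK (np.float64(1.15), 1.46, array([-0.55,  0.57, -0.15,  1.69,  0.1 ,  0.89,  0.72]))
t62.8 tcp [0.5553 0.3473 0.1308] f [-1.  -0.4  6. ] op -0.0001 gf 3.0
True 5.943221841213783
6.478644262013363
t65.2 tcp [0.5891 0.3434 0.1308] f [-0.7 -1.5  7. ] op 0.0007 gf 2.9
True 6.710478347778099
5.954804335397988
t67.5 tcp [0.6229 0.3396 0.1308] f [-1.3 -1.2  4.4] op -0.0001 gf 2.5
True 5.17169709462154
5.977628834500255
```

```bash
python3 - <<'E'
from h import *
W=cloud("top",np.load("top12.npy"));g=cv2.imread("pics/top12.png",0)
for n,(u0,v0,u1,v1) in[("b1",(193,208,214,230)),("b2",(196,191,217,211)),("b3",(200,174,222,194))]:
    z=W[v0:v1,u0:u1,2];i=g[v0:v1,u0:u1]; print(n,"ring",np.nanpercentile(z[i>225],[50,80,95]).round(4),"cap",np.nanpercentile(z[i<60],[20,50,80]).round(4))
env.movel([.6,.34,.24],.15)
q=np.array(env.get_state()["qpos"]);q[0]+=.45;env.goto_joints(q);st()
for n in("top","scene"):
    p,d=camera(n);cv2.imwrite(f"pics/{n}14.png",p);np.save(n+"14.npy",d)
p=cv2.imread("pics/scene14.png");q=cv2.imread("pics/top14.png")
cv2.imwrite("pics/c14.png",np.hstack([cv2.resize(p[180:330,170:370],(400,300)),cv2.resize(q[140:320,165:405],(400,300))]))
E
```

```text
b1 ring [0.0545 0.0557 0.0569] cap [0.0605 0.0639 0.0658]
b2 ring [0.0548 0.0558 0.0565] cap [0.0609 0.0635 0.0649]
b3 ring [0.0546 0.0559 0.0569] cap [0.0599 0.0631 0.0652]
t70.0 tcp [0.6875 0.0477 0.239 ] f [-0.4  0.8 -0. ] op -0.0002 gf 0.0
```

View pics/c14.png

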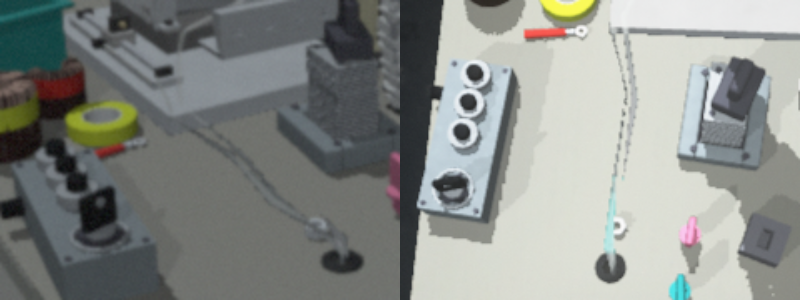

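My swing after turning the key ran the fingers into the weight and turned it on the stack. Looking closer before mending it.

```bash
python3 - <<'E'
from h import *
q=cv2.imread("pics/top14.png");p=cv2.imread("pics/scene14.png")
cv2.imwrite("pics/c15.png",np.hstack([cv2.resize(q[160:250,325:400],(400,480),interpolation=2),cv2.resize(p[175:270,300:375],(380,480),interpolation=2)]))
W=cloud("top",np.load("top14.npy"))
b=(325,140,405,245)
for lo,hi,zf in((.137,.16,.148),(.105,.128,.117),(.08,.103,.095)):
    try: print(lo,rect("top",W,b,lo,hi,zf))
    except Exception as e: print(e)
g=W[140:245,325:405,2]; print(np.nanpercentile(g[g>.12],[5,50,95]))
E
```

```text
0.137 (array([ 0.5959,  0.0577,  0.1471, -0.3866]), (40, 14), array([0.596 , 0.0577]), 194)
0.105 (array([ 0.5961,  0.0578,  0.1166, -0.3899]), (59, 38), array([0.5925, 0.0585]), 537)
0.08 (array([ 0.595 ,  0.0656,  0.0946, -0.1141]), (68, 44), array([0.5877, 0.0753]), 361)
[0.12267232 0.14698146 0.14974525]
```

View pics/c15.png

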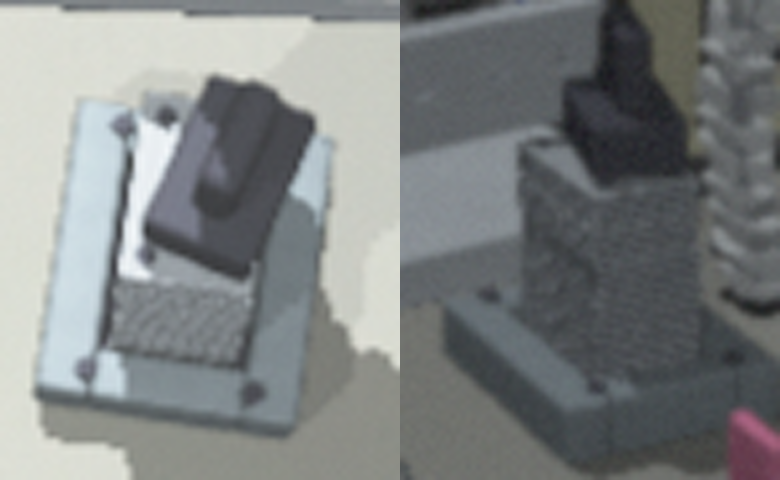

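The weight is still flat on the plates, at about (0.597, 0.057) with yaw -0.39, and the plates look undisturbed. I'll regrasp it, lift slightly and reset it.

```bash
python3 - <<'E'
from h import *
s=st();t=s["tcp_pos"]; env.movel([t[0],t[1],.29],.1)
x,y,a=.597,.0570,-.388
f=above([x,y,.28],a+np.pi/2)
env.grip(.045,50)
env.movel([x,y,.22],.1)
print(env.movel([x,y,.1934],.03,stop_force=5)); st()
env.grip(.005,70); s=st()
if s["opening"]>.01:
    env.movel([x,y,.206],.03); st()
    f2=f-a-.118
    X,Y=.597,.0645
    env.movel([X,Y,.210],.03,rot=quat(f2)); st()
    print(env.movel([X,Y,.18],.012,stop_force=3.5)); st()
    env.grip(.04); env.movel([X,Y,.29],.1); st()
E
```

```text
t70.2 tcp [0.6875 0.048  0.2392] f [ 0.3  0.5 -0.2] op 0.0001 gf 0.0
IK (np.float64(0.23), 1.18, array([-0.04,  0.39, -0.2 ,  1.76,  0.09,  1.01,  0.9 ]))
False
t73.5 tcp [0.5972 0.0571 0.1936] f [-0.2 -0.2  0.2] op 0.0450 gf 0.0
t73.9 tcp [0.5972 0.0568 0.1938] f [-1.3 -1.1  2.6] op 0.0126 gf 69.2
t74.5 tcp [0.5969 0.057  0.2059] f [-0.   0.3 -5.4] op 0.0128 gf 68.2
t74.9 tcp [0.5969 0.0643 0.2098] f [ 0.6 -0.3 -5.3] op 0.0126 gf 68.2
True
t76.3 tcp [0.597  0.0645 0.1938] f [-0.3 -0.3  6.4] op 0.0131 gf 69.9
t77.8 tcp [0.5966 0.0644 0.2892] f [0.1 0.6 0.1] op 0.0399 gf 0.0
```

Weight reset. I'll repeat the button presses in order, this time measuring the travel, and keep the transit high.

```bash
python3 - <<'E'
from h import *
u=np.array([.9939,-.1105]); k=np.array([.4954,.3537]); ph=-.111+np.pi/2
x,y=k+u*.06
above([x,y,.26],ph); env.grip(0.0,20)
for d in(.060,.094,.128):
    x,y=k+u*d
    env.movel([x,y,.16],.1); env.movel([x,y,.140],.08)
    env.movel([x,y,.1270],.006,stop_force=2); z1=env.get_state()["tcp_pos"][2]
    r=env.movel([x,y,.1270],.01,stop_force=9); s=st(); print(r,z1,s["tcp_pos"][2]); env.dwell(.15)
    env.movel([x,y,.16],.08)
env.movel([x,y,.28],.1)
above([.43,.30,.30],ph); st()
for n in("top","scene"):
    p,d=camera(n);cv2.imwrite(f"pics/{n}16.png",p);np.save(n+"16.npy",d)
W=cloud("top",np.load("top16.npy")); b=(325,140,405,245)
for lo,hi,zf in((.137,.16,.148),(.105,.128,.117),(.08,.103,.095)):
    try: print(lo,rect("top",W,b,lo,hi,zf))
    except Exception as e: print(e)
q=cv2.imread("pics/top16.png");p=cv2.imread("pics/scene16.png")
cv2.imwrite("pics/c16.png",np.hstack([cv2.resize(q[140:280,325:405],(300,480)),cv2.resize(p[175:330,170:375],(500,480))]))
E
```

```text
IK (np.float64(0.49), 1.46, array([-0.41,  0.51, -0.34,  1.63,  0.19,  1.04,  0.65]))
t82.5 tcp [0.5551 0.3471 0.1308] f [-1.2 -1.4  7.1] op 0.0001 gf 3.2
True 0.1351584273943991 0.1307550090344244
t85.6 tcp [0.5889 0.3434 0.1307] f [-0.2 -0.8  7.1] op 0.0001 gf 3.0
True 0.13512676960916692 0.13074528019006113
t88.7 tcp [0.6227 0.3396 0.1308] f [-1.  -0.6  5.6] op -0.0001 gf 2.6
True 0.13512158079322317 0.13081064592530847
IK (np.float64(0.43), 1.46, array([-0.38,  0.26, -0.41,  1.9 ,  0.12,  1.01,  0.62]))
t91.5 tcp [0.4313 0.3002 0.3002] f [-0.3  0.7  0. ] op -0.0002 gf 0.0
0.137 (array([ 0.596 ,  0.0655,  0.1473, -0.1121]), (40, 14), array([0.596 , 0.0656]), 201)
0.105 (array([ 0.5964,  0.0654,  0.1169, -0.1192]), (58, 38), array([0.593 , 0.0662]), 532)
0.08 (array([ 0.5946,  0.0659,  0.094 , -0.1074]), (68, 44), array([0.5768, 0.0728]), 237)
```

View pics/c16.png

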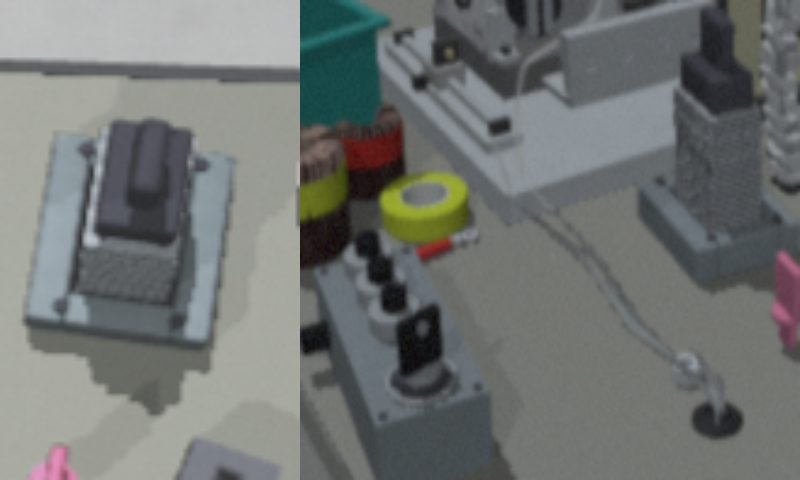

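The 2 N mark sits 4.4 mm above the bottom on each button, so all three were fully pressed. The stack is square and the key is on. Handing in.

```bash
python3 -c "
from h import *
print(job.job_done())"
```

```text
the job is handed in; nothing more can be done
None
```

The job is handed in: both plates and the weight are square on the pile, the key is home and on, and all three buttons were pressed in order. After turning the key I swung the fingers into the weight and twisted it on the stack, so I re-set it and repeated the button presses before handing in.

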